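# Shut the orange mask cabinet on its catch

## Robot

A 6-joint arm with a two-finger parallel gripper is mounted at the origin on the work surface. World frame = base frame: x ahead of the robot, y to its left, z up, the work surface at z = 0. Lengths are in m, angles in degrees, forces in N, time in s.
With the tool pointing down it reaches from about 0.375 to 0.975 m from the base axis. Payload 3.8 kg.
Tool frame: the origin (TCP) lies on the centre line of the jaws, within the pads' length; the fingertips stand 14 mm ahead of it and the grasp point (between the pads) lies 5 mm behind it (manip.finger_overhang is the distance from the TCP to the fingertips, in m); z points along the fingers, x is the direction in which the jaws open and shut, and the axes are right-handed (so a half turn about z gives the same grasp; the last joint's range is limited). The gripper opens to 85 mm and grips with 20 to 120 N. Pads are 22 mm wide; open, the fingers measure 114 mm over their backs; the gripper's body (76 mm by 85 mm) begins 54 mm behind the grasp point. The pads swing forward as they close: fully open they stand 13 mm farther back than shut.
Start: joints at [-72.989, 15.12, 91.902, -0, 72.978, -2.114], TCP at [0.221, -0.638, 0.245] pointing down, gripper open.
Joint ranges: [-150.88, 150.88], [-54.13, 125.18], [17.81, 147.31], [-75.09, 255.09], [0, 152.58], [-146.25, 146.25]. Speed limits (degrees/s): [147.25, 147.25, 180, 180, 180, 180].

## Interface

Orientations are given as [roll, pitch, yaw] about the fixed x, y, z axes, in that order (R = Rz(yaw) Ry(pitch) Rx(roll)).
In Python, from plant import manip gives the robot as it stands.
- The arm moves only by the shell command python3 -m crank 'ROWS'. ROWS is text: rows parted by semicolons, each of 5 numbers parted by spaces: the shift along the world's x, y, z in mm, then the turn about the world's z in rad, then the opening in per cent of the stroke, from 0 (shut) to 100 (fully open). In form: tx ty tz roll jaw; .... A call has 1 to 10 rows; each row shifts and turns the pose as measured when the row begins; what a row does not reach is not made up. A row lasts 1/10 s, in which the tool goes at most 50 mm and 8.59 degrees, less where a joint would pass 70% of its speed; a pose out of reach is approached as far as the arm can. A call with a gripper value outside its range is refused whole. The fingers move at their own pace and stop on an object; the grip force is fixed at half the most. Time passes only in rows, so rows that do not move let the fingers close. It gives the time, the measured TCP pose, the force and the opening at its end, in the units of the state.
- manip.state(): the state, without advancing time (a new reading comes with each control period).
- manip.grab_frame(name): name is "scene" or "top"; returns the picture (384x512x3 uint8, red, green, blue); there is no depth.
- manip.camera_info(name): a dict with "camera_matrix" (3x3 intrinsics, pixels), "R" (3x3) and "t" (3): a world point X has camera coordinates R X + t. Camera axes: x right, y down, z forward; pixel columns grow to the right and rows downward; lengths in m; the calibration is good to about 2 mm. A picture is of the moment at which its call begins. camera_info takes no time and is no camera call.
- manip.finish_job(): hands the job in, once; it reports no verdict.
The state is a dict: "time": time; "qpos": joint angles; "qvel": joint speeds; "effort": joint torques, N m; "tool_pos": TCP position; "ee_rot": TCP orientation; "contact_force": force on the tool from outside, world axes, zero at the start; "torque": the same for the moment, N m; "width": finger opening in m.
Only numpy, scipy, OpenCV 4.12 (cv2) and the standard library are available. Lean on these libraries where they do the work, as an engineer would, in place of code of your own. Each camera call takes 0.05 s, during which the arm holds its last target.

## Task

Two small mask cabinets stand on the clean-room bench with their doors ajar. Push the door of the orange cabinet fully shut, until it clicks home on its catch and stays flush by itself; do not slam it. Leave the door of the blue cabinet open just as it stands, and let go of everything at the end.

Things in the scene. Friction and masses are not known exactly. Their poses are not given: they have to be found in the camera images.
- orange_door (a joint): Opening (rad) of the orange cabinet's door: 0 = shut and flush, 0.55 to 0.95 at the start. From above it turns counter-clockwise to shut. Damped hinge with some friction: it stays where left. A sprung roller catch resists from 0.07 rad and is passed at 0.03 rad (about 5 N at orange_push), then draws the door to its hard stop at 0 and holds it. No latch. The cabinet is fixed.
- orange_push (a point): Point on the smooth OUTER face of the orange door (210 wide, 190 tall, 16 thick; orange frame, see-through window; top edge 195 mm above the bench), 150 mm from the hinge line, 30 mm below the top edge. Moves with the door. x axis: into the door (way to push); y: along it to the hinge; z up. A finger pull stands 14 mm out near the free edge, under 90 mm above the bench.
- orange_hinge (a point): Point on the door's upright hinge line, in the plane of its outer face, 165 mm above the bench; axes as orange_push. The orange cabinet (220 wide, 140 deep, 200 tall, orange roof) has its front facing roughly the robot's right (-y), the hinge at the front's end nearer the robot. It and the blue cabinet may swap places.
- blue_push (a point): The same point on the outer face of the blue cabinet's door (blue frame and roof, pale window), alike in size and opening sense, also part open; to be left as it stands. The cabinets stand about 430 mm apart in y; the gap between one's open door and the other's back may be narrow, but neither is higher than 200 mm.

How it is judged (in metres and radians):
At the end, for the whole second after the job is handed in: The orange door is seated on its catch (within 0.02 rad of shut) and at rest, and the blue door is within 20 mm of where it stood at the start (value of joint orange_door below 0.02 rad and velocity of joint orange_door between -0.05 and 0.05 rad/s and distance of blue_push from where it was at the start of the episode below 0.02 m); the robot touches nothing.
It fails at once if the orange door is slammed (it turns shut faster than 3 rad/s) (velocity of joint orange_door below -3 rad/s).
It fails at once if the blue door is moved by more than 20 mm (distance of blue_push from where it was at the start of the episode above 0.02 m).
It also fails if it takes over 32 s, if anything falls off the work surface, if the arm or the gripper's body presses on something with over 40 N, if the wrist force passes 120 N, or if a joint passes its speed limit or range.

## Working session

There is one attempt and no reset: what is moved stays moved. The work goes in short steps, Python scripts to look and compute and a shell command to move; the robot and the scene stay as the last step left them, time stands still between calls to the robot, and variables do not carry over. Pictures are saved under pics/ and viewed, and the job is handed in when it is done.

```bash
mkdir -p pics; ls; python3 - <<'E'
from plant import manip
import cv2
for n in ("scene","top"):
    cv2.imwrite(f"pics/{n}0.png",manip.grab_frame(n)[:,:,::-1]); i=manip.camera_info(n); print(n,i)
print(manip.state())
E
```

```text
pics
scene {'camera_matrix': array([[424.09071374,   0.        , 258.90374876],
       [  0.        , 424.09071374, 185.64595232],
       [  0.        ,   0.        ,   1.        ]]), 'R': array([[-0.76145936, -0.64817586, -0.00690621],
       [-0.55381988,  0.65607513, -0.51268799],
       [ 0.33684297, -0.38656627, -0.85854722]]), 't': array([0.37912421, 0.38650356, 0.85934845])}
top {'camera_matrix': array([[415.43942723,   0.        , 258.86934659],
       [  0.        , 415.43942723, 191.48973019],
       [  0.        ,   0.        ,   1.        ]]), 'R': array([[ 0.00112924, -0.99991762,  0.01278578],
       [-0.99810531, -0.00191357, -0.06149904],
       [ 0.06151844, -0.0126921 , -0.99802525]]), 't': array([-0.02422567,  0.54502405,  0.89850589])}
{'time': 0.1, 'qpos': array([-7.29900336e+01,  1.51659000e+01,  9.19731433e+01, -5.26398187e-04,
        7.29808064e+01, -2.11350196e+00]), 'qvel': array([-0.04255451, -0.09823031, -0.18646036, -0.06629232,  0.05450985,
        0.06518674]), 'effort': array([-3.48554295e-04, -5.16707754e+01, -3.68588805e+01, -3.68695692e-05,
        6.31473114e-03, -6.42742793e-05]), 'tool_pos': array([ 0.22094715, -0.63712909,  0.24407679]), 'ee_rot': array([-1.79996083e+02,  1.19786711e-01, -7.08763729e+01]), 'contact_force': array([ 0.38782325, -0.14765332, -0.04149591]), 'torque': array([ 0.03309939, -0.0471628 ,  0.02648602]), 'width': 0.08593248235541469}
```

View pics/scene0.png

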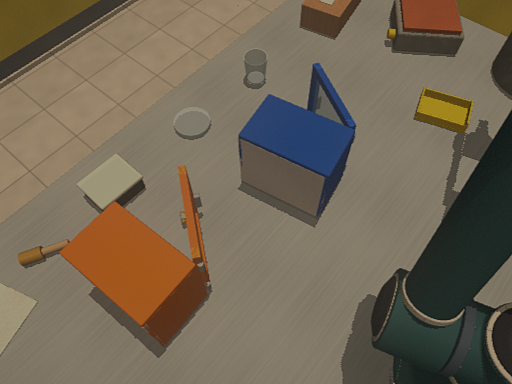

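View pics/top0.png

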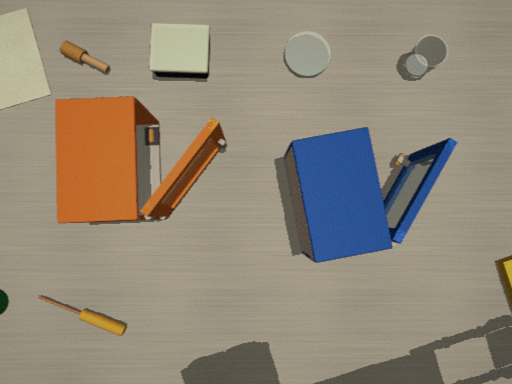

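The scene view and the top view both show the orange cabinet on the left (+y), with its door top edge running from about (215,121) at the free end to (146,212) at the hinge. The blue cabinet is on the right, with its door from (453,141) to (400,240). The orange door's outer face looks toward the gap on the right. Next I measure the door edge.

```bash
cat > h.py <<'E'
from plant import manip
import numpy as np, cv2
def ray(n,u,v,z):
    i=manip.camera_info(n);R,t=i["R"],i["t"];C=-R.T@t
    d=R.T@np.linalg.solve(i["camera_matrix"],[u,v,1.]);return C+d*(z-C[2])/d[2]
def proj(n,X):
    i=manip.camera_info(n);p=i["camera_matrix"]@(i["R"]@np.array(X)+i["t"]);return p[:2]/p[2]
E
python3 - <<'E'
from h import *
im=cv2.imread("pics/top0.png")
c=im[85:235,40:250]; cv2.imwrite("pics/zo.png",cv2.resize(c,None,fx=3.8,fy=3.8,interpolation=cv2.INTER_CUBIC))
hsv=cv2.cvtColor(im,cv2.COLOR_BGR2HSV)
m=cv2.inRange(hsv,(5,170,170),(20,255,255)); 
n,l,s,ce=cv2.connectedComponentsWithStats(m)
for k in range(1,n):
    if s[k][4]>60:
        r=cv2.minAreaRect(np.argwhere(l==k)[:,::-1].astype(np.float32)); b=cv2.boxPoints(r)
        print(s[k],b.round(1).tolist()); 
        for z in(.195,.2): print(z,[ray("top",*p,z)[:2].round(3).tolist() for p in b])
E
```

```text
[  56   97   81  126 9631] [[54.0, 98.69999694824219], [133.0, 96.4000015258789], [136.5, 220.0], [57.5, 222.1999969482422]]
0.195 [[0.7, 0.345], [0.704, 0.205], [0.483, 0.194], [0.479, 0.332]]
0.2 [[0.698, 0.343], [0.703, 0.203], [0.483, 0.193], [0.479, 0.33]]
[141 118  77  97 929] [[139.89999389648438, 210.39999389648438], [211.8000030517578, 117.30000305175781], [218.3000030517578, 122.30000305175781], [146.39999389648438, 215.39999389648438]]
0.195 [[0.5, 0.189], [0.667, 0.063], [0.658, 0.052], [0.491, 0.177]]
0.2 [[0.5, 0.187], [0.666, 0.063], [0.657, 0.051], [0.491, 0.176]]
[172 149  46  59 149] [[171.0, 206.3000030517578], [215.5, 147.8000030517578], [217.10000610351562, 149.10000610351562], [172.60000610351562, 207.5]]
0.195 [[0.508, 0.134], [0.612, 0.056], [0.61, 0.053], [0.506, 0.131]]
0.2 [[0.508, 0.133], [0.611, 0.056], [0.609, 0.053], [0.505, 0.13]]
[ 80 311  44  19 107] [[80.0, 313.0], [81.0999984741211, 310.1000061035156], [123.5999984741211, 326.5], [122.5, 329.29998779296875]]
0.195 [[0.322, 0.289], [0.327, 0.287], [0.299, 0.213], [0.295, 0.215]]
0.2 [[0.324, 0.287], [0.328, 0.285], [0.301, 0.211], [0.296, 0.213]]
[ 80 317  42  18  88] [[79.0999984741211, 319.3999938964844], [80.0, 316.8999938964844], [121.19999694824219, 332.5], [120.19999694824219, 335.0]]
0.195 [[0.312, 0.29], [0.316, 0.288], [0.289, 0.217], [0.285, 0.218]]
0.2 [[0.313, 0.288], [0.317, 0.286], [0.291, 0.215], [0.286, 0.217]]
```

View pics/zo.png

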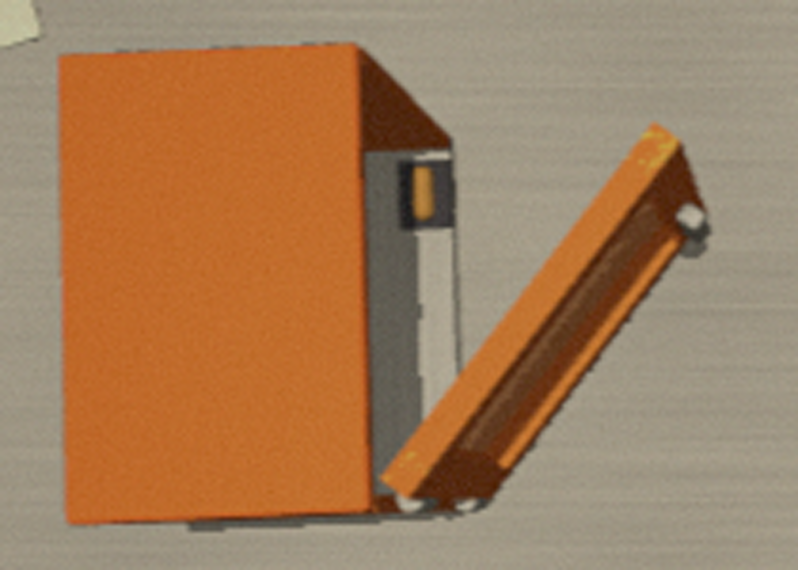

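The door measures 209 × 15 mm and the roof 220 × 140 mm, so both match the given sizes. The opening is about 0.69 rad. The hinge is at (0.491, 0.177), the push point at about (0.611, 0.087), and the push direction is (0.60, 0.80). I'll close the fingers and cross above the cabinets to a spot just off the door's outer face.

```bash
python3 - <<'E'
from h import *
for p in [(293,143),(316,262),(285,150)]: print(ray("top",*p,.2).round(3))
print([proj("top",p).round(0) for p in [(.611,.087,.195),(.491,.177,.195)]],[proj("scene",p).round(0) for p in [(.611,.087,.165),(.491,.177,.165)]])
E
python3 -m crank '0 0 20 0 0; 22 42 3 0 0; 22 42 3 0 0; 22 42 3 0 0; 22 42 3 0 0; 22 42 0 0 0; 22 42 0 0 0; 22 42 0 0 0; 22 42 0 0 0; 22 42 0 0 0'
```

```text
[ 0.62  -0.082  0.2  ]
[ 0.411 -0.121  0.2  ]
[ 0.608 -0.067  0.2  ]
[array([198., 148.]), array([146., 216.])] [array([190., 195.]), array([201., 262.])]
time: 1.1
tool_pos: [0.4184, -0.2476, 0.2697]
ee_rot: [179.9, 0.6, -71.6]
contact_force: [1.1, -0.2, -0.0]
width: 0.0002
```

```bash
python3 -m crank '22 42 0 0 0; 22 42 0 0 0; 22 42 0 0 0; 22 42 0 0 0; 22 42 0 0 0; 22 42 0 0 0; 15 20 0 0 0; 0 0 0 0 0; 0 0 0 0 0'; python3 - <<'E'
from h import *
for n in ("scene","top"):cv2.imwrite(f"pics/{n}1.png",manip.grab_frame(n)[:,:,::-1])
print(proj("top",manip.state()["tool_pos"]))
E
```

```text
time: 2.0
tool_pos: [0.5678, 0.0436, 0.266]
ee_rot: [179.8, 0.7, -71.1]
contact_force: [-0.3, -1.0, 0.0]
width: -0.0
[219.74427768 167.87386832]
```

View pics/scene1.png

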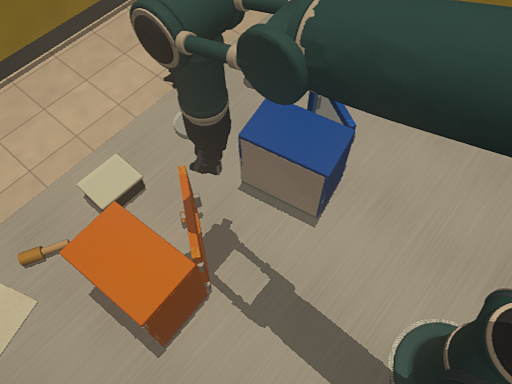

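View pics/top1.png

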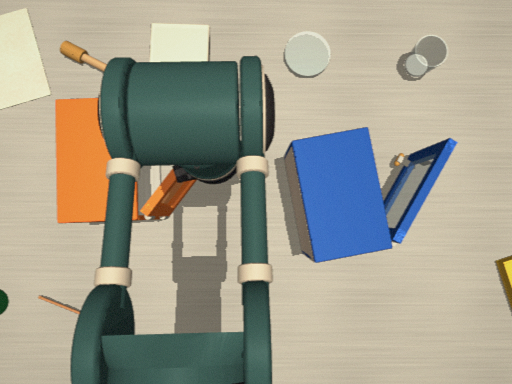

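The scene view shows the closed fingers (about (205,165)) in the gap, right of the orange door, and the blue door untouched. In the top view the arm hides them. I compute the tool centre to be 60 mm off the face and 141 mm from the hinge. Descending to push height.

```bash
python3 -m crank '0 0 -35 0 0; 0 0 -35 0 0; 0 0 -28 0 0; 0 0 0 0 0; 0 0 0 0 0'
```

```text
time: 2.6
tool_pos: [0.5663, 0.0358, 0.1688]
ee_rot: [-180.0, 0.5, -71.7]
contact_force: [0.6, 0.6, 0.9]
width: 0.0
```

```bash
python3 -m crank '8 9 0 0 0; 8 9 0 0 0; 8 9 0 0 0; 5 6 0 0 0; 5 7 0 0 0; 5 7 0 0 0; 5 7 0 0 0; 0 0 0 0 0'
```

```text
time: 3.4
tool_pos: [0.6179, 0.0947, 0.1758]
ee_rot: [-179.5, 0.4, -71.7]
contact_force: [-0.7, -0.2, 0.2]
width: -0.0004
```

```bash
python3 - <<'E'
from h import *
cv2.imwrite("pics/scene2.png",manip.grab_frame("scene")[:,:,::-1])
E
```

```text
(no output)
```

View pics/scene2.png

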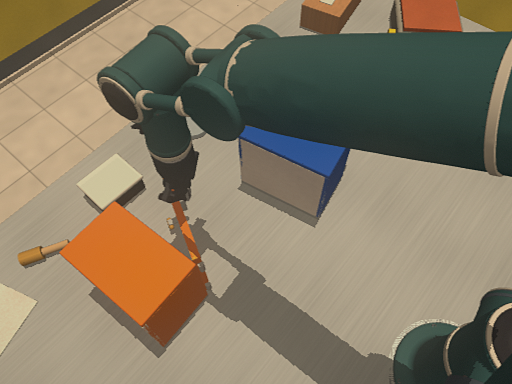

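The scene view shows the door has started to turn: its free top corner moved from about (183,168) to (177,203), with the fingers against its outer face. I'll carry on around the arc, correcting the small upward drift.

```bash
python3 -m crank '4 6 -3 0 0; 3 6 -3 0 0; 3 6 -2 0 0; 3 6 -1 0 0; 2 6 0 0 0; 2 6 0 0 0; 2 6 0 0 0'
```

```text
time: 4.15
tool_pos: [0.6377, 0.1388, 0.1693]
ee_rot: [-179.4, 0.4, -71.8]
contact_force: [-2.6, -0.3, 1.4]
width: 0.0001
```

```bash
python3 -m crank '1 5 0 0 0; 1 5 0 0 0; 0 4 0 0 0; 0 4 0 0 0; 0 4 0 0 0'
```

```text
time: 4.65
tool_pos: [0.64, 0.1615, 0.1692]
ee_rot: [-179.5, 0.2, -71.8]
contact_force: [-1.6, -0.6, 3.0]
width: -0.0002
```

```bash
python3 -m crank '0 4 0 0 0; 0 4 0 0 0'; python3 -m crank '0 4 0 0 0'; python3 -m crank '0 4 0 0 0'
```

```text
time: 4.85
tool_pos: [0.6405, 0.1676, 0.1696]
ee_rot: [-179.5, -0.0, -71.8]
contact_force: [-1.6, -15.6, 9.0]
width: 0.0004
time: 4.95
tool_pos: [0.6408, 0.1685, 0.1703]
ee_rot: [-179.6, -0.3, -71.7]
contact_force: [-3.3, -12.6, 7.7]
width: 0.0002
time: 5.05
tool_pos: [0.6408, 0.1685, 0.1705]
ee_rot: [-179.8, -0.7, -71.7]
contact_force: [-2.1, -15.2, 3.5]
width: -0.0003
```

Motion stopped at y = 0.1685, where I predicted the stop, with about 15 N against it. That is well above the 5 N the catch needs. I'll back off and check.

```bash
python3 -m crank '0 -6 0 0 0; 0 -10 0 0 0; 0 -15 0 0 0; 0 -20 0 0 0; 0 -10 10 0 0; 0 0 40 0 0; 0 0 40 0 0; 0 0 20 0 0; 0 0 0 0 0'
```

```text
time: 5.95
tool_pos: [0.6387, 0.1025, 0.2825]
ee_rot: [-179.9, -0.4, -71.9]
contact_force: [-0.3, -0.1, -0.6]
width: 0.0003
```

```bash
python3 -m crank '-22 -42 0 0 0; -22 -42 0 0 0; -22 -42 0 0 0; -22 -42 0 0 0; -22 -42 0 0 0; -22 -42 0 0 0; -22 -42 0 0 0; -22 -42 0 0 0; -22 -42 0 0 0; -22 -42 0 0 0';python3 -m crank '-22 -42 0 0 0; -22 -42 0 0 0; -22 -42 0 0 0; -22 -42 0 0 0; -22 -42 0 0 0; 0 0 0 0 0; 0 0 0 0 0';  python3 - <<'E'
from h import *
for n in ("scene","top"):cv2.imwrite(f"pics/{n}3.png",manip.grab_frame(n)[:,:,::-1])
im=cv2.imread("pics/top3.png"); c=im[85:235,40:250]; cv2.imwrite("pics/zo3.png",cv2.resize(c,None,fx=3.8,fy=3.8,interpolation=cv2.INTER_CUBIC))
s=manip.state();print(s["qvel"].round(2),s["contact_force"].round(1))
a=cv2.imread("pics/top0.png");d=cv2.absdiff(a,im)[110:270,270:470].max(2);print("blue area changed px:",(d>60).sum())
E
```

```text
time: 6.95
tool_pos: [0.4078, -0.3235, 0.2731]
ee_rot: [-179.8, 0.0, -71.3]
contact_force: [0.4, -0.8, 0.0]
width: -0.0001
time: 7.65
tool_pos: [0.285, -0.5432, 0.2635]
ee_rot: [-179.8, 0.5, -71.8]
contact_force: [-0.2, 0.5, -0.0]
width: 0.0003
[ 1.38 -0.96  0.07  0.31  0.27 -0.04] [ 0.5 -0.1  0.2]
blue area changed px: 0
```

View pics/top3.png

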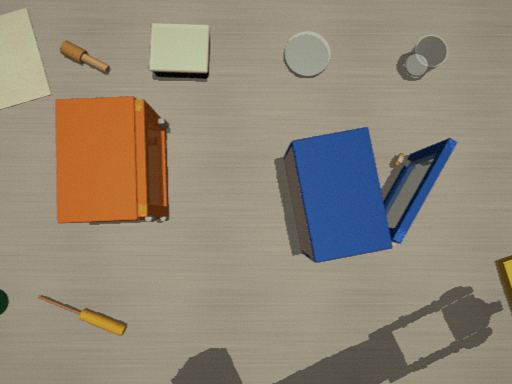

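View pics/zo3.png

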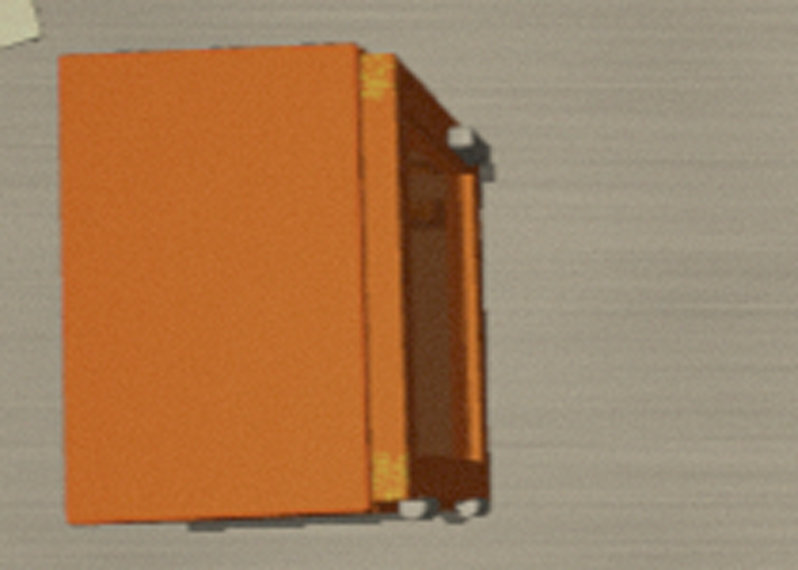

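The top view shows the orange door standing flush. In the 3.8x crop the roof's front edge (357,44)→(370,512) and the door's outer edge (394,55)→(407,498) are parallel to about 0.002 rad. The blue area shows no change from the first picture. I'll let the arm settle and hand in.

```bash
python3 -m crank '0 0 0 0 0; 0 0 0 0 0; 0 0 0 0 0'; python3 -c "
from plant import manip
print(manip.finish_job())"
```

```text
time: 8.05
tool_pos: [0.2882, -0.539, 0.2637]
ee_rot: [-179.8, 0.6, -71.4]
contact_force: [0.3, -0.7, -0.1]
width: 0.0002
the job is handed in; nothing more can be done
None
```

The orange door is shut on its catch and the blue door is where it stood. I handed the job in at about 8 s; no verdict is reported.

- **Push:** I pushed the outer face with the closed fingertips, about 150 mm from the hinge, slowly around the door's arc. At the stop the force rose to about 15 N and motion ceased at y = 0.1685 m, within about 3 mm of my prediction. I then backed off over the cabinets to open air.
- **Orange door:** after I let go, its edge was parallel to the cabinet front to about 0.002 rad. I read that by eye from one enlarged top view.
- **Blue door:** no pixels changed beyond the threshold in its part of the top view.
- **Contact:** the force on the tool was about zero, and the robot touched nothing.

No check failed. The tool drifted up about 7 mm during the push, and I corrected it on the way. I did not measure the door's speed directly. The push moved at 40–100 mm/s, which is well under 1 rad/s at the door.

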